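# Comb the stirring rods into two rows

## Robot

A 6-joint arm with a two-finger parallel gripper is mounted at the origin on the work surface. World frame = base frame: x ahead of the robot, y to its left, z up, the work surface at z = 0. Lengths are in m, angles in rad, forces in N, time in s.
With the tool pointing down it reaches from about 0.35 to 0.775 m from the base axis. Payload 5.5 kg.
Tool frame: the origin (TCP) lies on the centre line of the jaws, within the pads' length; the fingertips stand 11 mm ahead of it and the grasp point (between the pads) lies 8 mm behind it; z points along the fingers, y is the line along which they close (so a half turn about z gives the same grasp; the last joint's range is limited). The gripper opens to 85 mm and grips with 20 to 120 N. Pads are 22 mm wide; open, the fingers measure 114 mm over their backs; the gripper's body (76 mm by 85 mm) begins 54 mm behind the grasp point. The pads swing forward as they close: fully open they stand 13 mm farther back than shut.
Start: joints at [1.113, 0.313, 0.046, 1.304, 0, 1.431], TCP at [0.18, 0.546, 0.242] pointing down, gripper open.
Joint ranges: [-2.76, 2.76], [-0.86, 1.69], [-1.03, 1.26], [-2.2, 2.34], [-1.47, 1.5], [-3.14, 3.14]. Speed limits (rad/s): [2.57, 2.57, 3.14, 3.14, 3.14, 3.14].

## Interface

Orientations are given as a unit quaternion [w, x, y, z].
In Python, from workcell import get_state, eyes, env gives the robot as it stands.
- The arm moves only by the shell command python3 -m inch 'ROWS' [OPENING] [FORCE]. ROWS is JSON, one flat list of numbers, 4 for each row, row after row: the shift along the tool's x, y, z in cm, then the turn about the tool's z in rad. A call has exactly 5 rows; each row shifts and turns the commanded pose from where the row before left it, along the tool's axes as they then stand; what a row does not reach is not made up. A row lasts 1/12 s, in which the tool goes at most 41.7 mm and 7.16 degrees, less where a joint would pass 70% of its speed; a pose out of reach is approached as far as the arm can. A call is refused whole if a number of a shift passes 4.17 or a number of a turn 0.125, either way. A call with a gripper value outside its range is refused whole. OPENING is the opening, from -1 (shut) to 1 (fully open), set as the call begins (- or left out, the last holds). The fingers move at their own pace and stop on an object; FORCE is the grip in N (left out, the last holds). Time passes only in rows, so rows that do not move let the fingers close, or fill a call up. It gives the time, the measured TCP pose, the force, the opening and the grip force at its end, in the units of the state.
- get_state(): the state, without advancing time (a new reading comes with each control period).
- eyes.read_camera(name): name is "scene" or "top" or "wrist"; returns the picture (480x640x3 uint8, red, green, blue); there is no depth.
- eyes.camera_info(name): a dict with "fovy" (degrees; the focal length in pixels is half the picture's height over the tangent of half this angle, whatever the lens; pixels are square), "cx", "cy" (the principal point, pixels), "xyz" and "orientation" of the camera in the world. Camera axes: x right, y down, z forward; pixel columns grow to the right and rows downward; lengths in m; the calibration is good to about 2 mm. A picture is of the moment at which its call begins: read the wrist's pose just before it. camera_info takes no time and is no camera call; for the wrist camera it gives the pose at the moment of the call.
- env.hand_in(): hands the job in; it is judged then, once.
The state is a dict: "clock": time; "joint_pos": joint angles; "qvel": joint speeds; "tau": joint torques, N m; "tcp_pos": TCP position; "orientation": TCP orientation; "wrist_force": force on the tool from outside, world axes, zero at the start; "ft_torque": the same for the moment, N m; "finger_gap": finger opening in m; "grip_force": force on a finger pad.
Only numpy, scipy, OpenCV 4.12 (cv2) and the standard library are available. Lean on these libraries where they do the work, as an engineer would, in place of code of your own. Each camera call takes 0.05 s, during which the arm holds its last target. There are 200 camera calls.

## Task

Pull the comb out of its tight case and use it to rake the scattered white stirring rods towards the robot, three in each lane of the tray, so that in each lane they lie flat side by side on the yellow band, parallel to the front wall; touch the rods only with the comb. Then stand the comb upright on the green mat and let go, leaving the wash bottle, jar and marker where they are.

Things in the scene. Friction and masses are not known exactly. Their poses are not given: they have to be found in the camera images.
- tray: Fixed blue tray, 252 (x) x 230 (y) mm, origin under its centre. Floor 4 mm thick; walls 6 mm thick, tops 20 mm above the bench; inside x = -120 to 120 mm. A rib along x (8 mm thick, top at 18 mm) parts it into two lanes 105 mm wide, middles at y = +56.5 (left) and -56.5 mm (right). The front wall is at the -x end, nearest the robot. Turned up to 13 degrees
- left_row (a point): Middle of the yellow band, 45 (x) x 105 mm, painted on the floor along the front wall in the left (+y) lane; 4 mm above the bench, 22.5 mm from the front wall's inner face; axes as the tray's
- right_row (a point): Middle of the yellow band, 45 (x) x 105 mm, painted on the floor along the front wall in the right (-y) lane; 4 mm above the bench, 22.5 mm from the front wall's inner face; axes as the tray's
- case: Fixed grey case, 84 (x) x 116 (y) x 40 mm high, origin under its centre. The comb stands upright in its cutout (89 mm long in y), 6 mm above the bench, axes as the case's. Two sprung black cheeks clamp the comb's head in x: 10 to 18 N upward draws it out, small wiggles along y help; it is free once raised 36 mm. Case and mat lie either side of the tray; which is left varies
- mat: Fixed green mat, 110 x 110 x 3 mm, origin under its centre: here the comb is put down
- comb: Comb (rake), about 140 g, origin at the foot's middle, level with the pin tips; z up the handle, y along the head. Two staggered rows of steel pins, 6 mm thick, 12.5 mm apart, centred at x = -13 and +13 mm, 24 mm long; on them an orange head, 34 (x) x 84 (y) mm, z = 24 to 36 mm. It stands by itself on its pins
- rod_l1: White ceramic stirring rod of square section, 10 x 85 (own y) x 10 mm, about 30 g, does not roll; origin at its centre. Starts askew (up to 50 degrees) on the floor of the left (+y) lane, nearest to the front wall
- rod_l2: White ceramic stirring rod of square section, 10 x 85 (own y) x 10 mm, about 30 g, does not roll; origin at its centre. Starts askew (up to 50 degrees) on the floor of the left (+y) lane, in the middle
- rod_l3: White ceramic stirring rod of square section, 10 x 85 (own y) x 10 mm, about 30 g, does not roll; origin at its centre. Starts askew (up to 50 degrees) on the floor of the left (+y) lane, farthest from the front wall
- rod_r1: White ceramic stirring rod of square section, 10 x 85 (own y) x 10 mm, about 30 g, does not roll; origin at its centre. Starts askew (up to 50 degrees) on the floor of the right (-y) lane, nearest to the front wall
- rod_r2: White ceramic stirring rod of square section, 10 x 85 (own y) x 10 mm, about 30 g, does not roll; origin at its centre. Starts askew (up to 50 degrees) on the floor of the right (-y) lane, in the middle
- rod_r3: White ceramic stirring rod of square section, 10 x 85 (own y) x 10 mm, about 30 g, does not roll; origin at its centre. Starts askew (up to 50 degrees) on the floor of the right (-y) lane, farthest from the front wall
- wash_bottle: White wash bottle, 60 mm wide, 120 mm high, beyond the case or mat: leave alone; origin in the middle of its underside
- amber_jar: Amber jar, 60 mm wide, 90 mm high, beyond the case or mat: leave alone; origin in the middle of its underside
- marker: Marker pen, 125 (y) x 12 mm, lying on the right (-y), nearer the robot than case or mat: leave alone; origin in the middle of its underside
- comb_handle (a point): Grip point in the black upright handle of the comb, 80 mm above the pin tips. The handle is 22 (x) x 36 (y) mm, from z = 36 to 100 mm; best pinched across x (the 22 mm), so that it does not rock when raking along x
There are look-alikes about, which are no part of the job. Leave any purple look-alike of the rod_l2 alone.

How it is judged:
On the way, in this order (a step that is already met when the one before it is completed fails the run):
1. the comb is pulled clear of its case (z of comb in the frame of case above 0.045 m), for 0.1 s.
2. all six rods lie flat in two rows on the yellow bands, parallel to the front wall (x of rod_l1 in the frame of left_row between -0.0225 and 0.0225 m and y of rod_l1 in the frame of left_row between -0.05 and 0.05 m and z of each of rod_l1, rod_l2, rod_l3 in the frame of left_row below 0.009 m and angle between the y axis of each of rod_l1, rod_l2, rod_l3, rod_r1, rod_r2, rod_r3 and the y axis of tray, either way round below 0.2 rad and x of rod_l2 in the frame of left_row between -0.0225 and 0.0225 m and y of rod_l2 in the frame of left_row between -0.05 and 0.05 m and x of rod_l3 in the frame of left_row between -0.0225 and 0.0225 m and y of rod_l3 in the frame of left_row between -0.05 and 0.05 m and x of rod_r1 in the frame of right_row between -0.0225 and 0.0225 m and y of rod_r1 in the frame of right_row between -0.05 and 0.05 m and z of each of rod_r1, rod_r2, rod_r3 in the frame of right_row below 0.009 m and x of rod_r2 in the frame of right_row between -0.0225 and 0.0225 m and y of rod_r2 in the frame of right_row between -0.05 and 0.05 m and x of rod_r3 in the frame of right_row between -0.0225 and 0.0225 m and y of rod_r3 in the frame of right_row between -0.05 and 0.05 m), for 0.2 s.
At the end, for the whole second after the job is handed in: In each lane its three rods lie flat on the floor with their centres on the 45 mm yellow band, each within 0.2 rad of parallel to the front wall; the comb stands upright (within 0.15 rad) on the mat, its origin within 50 mm of the mat's middle along each of the mat's axes; rods and comb are at rest (all of step 2 and linear speed of each of rod_l1, rod_l2, rod_l3, rod_r1, rod_r2, rod_r3, comb below 0.02 m/s and x of comb in the frame of mat between -0.05 and 0.05 m and y of comb in the frame of mat between -0.05 and 0.05 m and angle between comb's own z axis and vertical below 0.15 rad and z of comb in the frame of mat below 0.008 m); the robot touches nothing.
It fails at once if the gripper or arm touches a rod (contact force between any of the fingers, the arm and rod_l1 above 0.3 N or contact force between any of the fingers, the arm and rod_l2 above 0.3 N or contact force between any of the fingers, the arm and rod_l3 above 0.3 N or contact force between any of the fingers, the arm and rod_r1 above 0.3 N or contact force between any of the fingers, the arm and rod_r2 above 0.3 N or contact force between any of the fingers, the arm and rod_r3 above 0.3 N).
It fails at once if the wash bottle, jar or marker is shifted by more than 20 mm (distance of any of wash_bottle, amber_jar, marker from where it was at the start of the episode above 0.02 m).
It also fails if it takes over 59 s, if anything falls off the work surface, if the arm or the gripper's body presses on something with over 40 N, if the wrist force passes 120 N, or if a joint passes its speed limit or range.

## Working session

There is one attempt and no reset: what is moved stays moved. The work goes in short steps, Python scripts to look and compute and a shell command to move; the robot and the scene stay as the last step left them, time stands still between calls to the robot, and variables do not carry over. Pictures are saved under pics/ and viewed, at most 11 in all, crops included, and the job is handed in when it is done.

```bash
ls; mkdir -p pics; python3 - <<'E'
from workcell import get_state, eyes
import cv2,json
print(get_state())
for n in("top","scene"):
    print(n,eyes.camera_info(n)); cv2.imwrite(f"pics/{n}0.png",eyes.read_camera(n)[:,:,::-1])
E
```

```text
pics
{'clock': 0.0, 'joint_pos': array([1.11341321e+00, 3.14016028e-01, 4.49683705e-02, 1.30359811e+00,
       2.43716319e-05, 1.43119048e+00]), 'qvel': array([ 0.00031131,  0.00074232,  0.00035622, -0.00021964, -0.00095645,
       -0.00146634]), 'tau': array([-3.53822670e-04, -4.80627394e+01,  2.98533189e+01,  1.93248794e-02,
       -1.38367268e-04, -8.68980322e-06]), 'tcp_pos': array([0.17944728, 0.54576135, 0.24139563]), 'orientation': array([-2.83589588e-04,  1.58220884e-01,  9.87403310e-01, -8.80243917e-04]), 'wrist_force': array([-0.00238837, -0.73731483,  0.4436773 ]), 'ft_torque': array([-0.02896125,  0.01272221, -0.01414699]), 'grip_force': 0.0, 'finger_gap': 0.08531195906286199}
top {'fovy': 50.545252155991996, 'cx': 330.3480499362437, 'cy': 237.91522505659333, 'xyz': array([0.41080933, 0.00747825, 1.10971912]), 'orientation': array([ 0.03293212, -0.70637135,  0.706779  , -0.02045578])}
scene {'fovy': 51.67991477512877, 'cx': 312.77991904208557, 'cy': 239.97906127036052, 'xyz': array([0.99692439, 0.14295739, 0.82237318]), 'orientation': array([-0.17921246,  0.57228807,  0.7641656 , -0.23752936])}
```

View pics/top0.png

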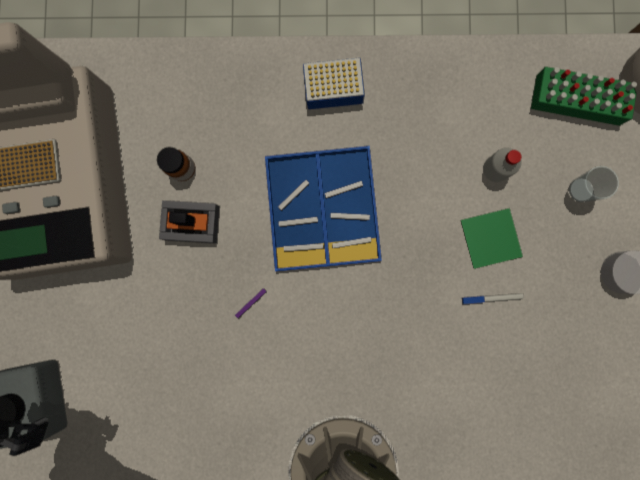

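View pics/scene0.png

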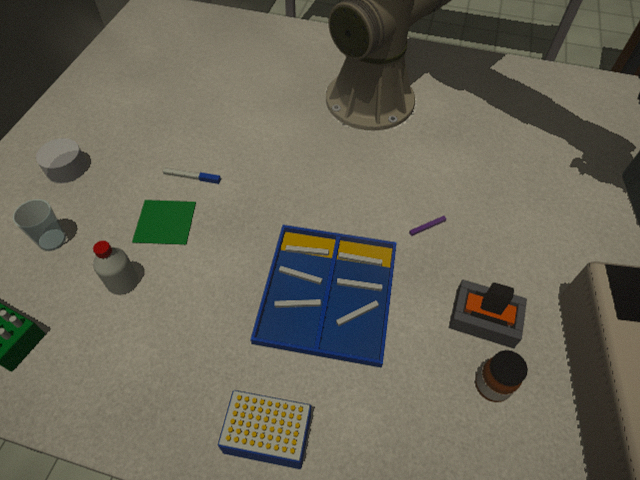

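The top view shows the case with the orange and black comb at (190,222), the mat at (491,238) and the tray at (323,210). The six white rods are at (303,247), (298,222), (293,194), (351,243), (350,216) and (344,189). The scene view agrees.

These could be mistaken for what I want:
- **Rods:** the purple bar at (251,303) and the marker at (492,299).
- **Comb:** the tip racks at (334,82) and (585,95).
- **Mat:** the green screen at (20,243).

By the description I choose the six white bars inside the tray and the orange-headed comb in the grey case.

```bash
cat > h.py <<'E'
import numpy as np, cv2
from workcell import get_state, eyes, env
from scipy.spatial.transform import Rotation as R
def rot(q): return R.from_quat(np.roll(q,-1)).as_matrix()
def cast(info,px,z):
    f=240/np.tan(np.radians(info["fovy"]/2)); px=np.atleast_2d(px).astype(float)
    d=np.c_[(px[:,0]-info["cx"])/f,(px[:,1]-info["cy"])/f,np.ones(len(px))]@rot(info["orientation"]).T
    o=np.array(info["xyz"]); return (o+d*((z-o[2])/d[:,2])[:,None])[:,:2]
def grab(n):
    i=eyes.camera_info(n); return i,eyes.read_camera(n)
def blobs(mask,amin): 
    c,_=cv2.findContours(mask.astype(np.uint8),cv2.RETR_EXTERNAL,cv2.CHAIN_APPROX_NONE)
    return [k[:,0] for k in c if cv2.contourArea(k)>amin]
def rect(info,c,z):
    """centre, long side, short side, angle (deg) of long axis from world y"""
    p=cast(info,c,z); (m,s,_)=r=cv2.minAreaRect((p*1000).astype(np.float32))
    b=cv2.boxPoints(r); e=[b[1]-b[0],b[2]-b[1]]; l=max(e,key=np.linalg.norm)
    a=np.degrees(np.arctan2(-l[0],l[1])); a=(a+90)%180-90
    return np.round([*m,max(s),min(s),a],1)
def hsv(im): return cv2.split(cv2.cvtColor(im,cv2.COLOR_RGB2HSV))
def yaw():
    m=rot(get_state()["orientation"]); return np.degrees(np.arctan2(m[1,0],m[0,0])), m
E
cat > look.py <<'E'
from h import *
import sys
for n in sys.argv[1:]:
    i,im=grab(n); H,S,V=hsv(im)
    print(n)
    for nm,m,z,a in [("blue",(H>105)&(H<125)&(S>150)&(V>60),.02,3000),("yellow",(H>18)&(H<30)&(S>150),.004,200),("green",(H>55)&(H<80)&(S>120),.003,1500),("orange",(H>5)&(H<16)&(S>200)&(V>150),.042,100),("white",(S<60)&(V>150),.014,60)]:
        for c in blobs(m,a):
            r=rect(i,c,z)
            if nm!="white" or 60<r[2]<100: print(nm,c.mean(0).round(),r)
E
python3 look.py top scene; python3 - <<'E'
import cv2
im=cv2.imread("pics/top0.png")[130:330,140:400]; cv2.imwrite("pics/crop.png",cv2.resize(im,None,fx=3,fy=3))
E
```

```text
top
blue [322. 209.] [558.1  44.6 248.4 225.4 -84.4]
yellow [300. 257.] [452.9  92.1 102.6  39.2  -0. ]
yellow [353. 251.] [467.6 -21.8 102.8  40.8   5.4]
green [491. 238.] [ 493.4 -322.   105.9  105.6   13.9]
green [589.  94.] [ 808.3 -533.7  219.8   98.3  -11.1]
white [303. 247.] [474.3  85.9  82.8   6.5   4.7]
white [352. 242.] [485.4 -18.8  81.6   7.8   9.4]
white [298. 221.] [530.4  98.1  81.3   6.2   7.1]
white [350. 216.] [542.  -14.7  80.5   6.4  -3. ]
white [344. 189.] [600.8  -1.7  82.    6.2  19. ]
white [294. 194.] [588.7 107.1  80.2   6.2  45.3]
scene
blue [328. 295.] [561.2  45.9 252.8 228.  -84.5]
yellow [364. 252.] [455.4  92.  104.6  44.2   5.1]
yellow [310. 244.] [466.8 -21.3 103.7  44.7   5.6]
green [164. 222.] [ 494.6 -320.7  108.8  108.4  -76.4]
```

View pics/crop.png

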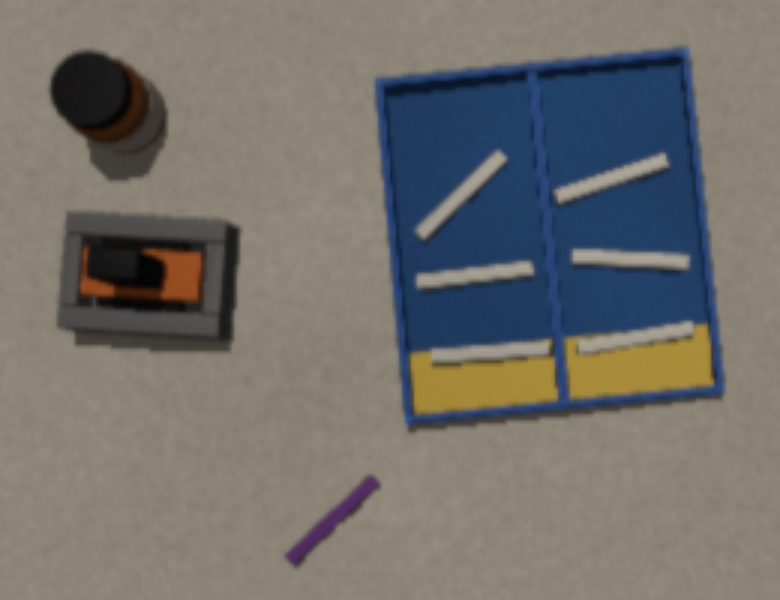

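The crop shows the comb in the case, with its black handle top near top-view pixel (178,218). All six rods lie inside the tray and the purple bar lies outside it. The tray is at (559.5,45) mm with yaw 5.5°, and the mat is at (494,-321.5) with yaw 13.8°. Both match the given sizes.

```bash
python3 - <<'E'
from h import *
i=eyes.camera_info("top"); im=cv2.imread("pics/top0.png")[:,:,::-1].copy(); H,S,V=hsv(im)
print(V[205:212,170].tolist(), V[240,165:180].tolist(), V[200:250,205].tolist(), V[222,155:225].tolist())
print("handle",cast(i,[178.3,217.7],.106)*1000)
c=np.array([[67,212],[222,222],[218,340],[60,325]])/3+[140,130]
p=cast(i,c,.04)*1000; print(p.round(1)); print(p.mean(0))
i2=eyes.camera_info("scene"); im2=cv2.imread("pics/scene0.png")
cv2.imwrite("pics/crop2.png",cv2.resize(im2[260:360,430:550],None,fx=6,fy=6,interpolation=cv2.INTER_CUBIC))
E
```

```text
[78, 77, 67, 47, 30, 26, 26] [54, 51, 50, 47, 47, 47, 46, 46, 47, 48, 51, 51, 53, 56, 53] [143, 140, 114, 90, 85, 84, 84, 82, 81, 71, 50, 30, 34, 52, 120, 149, 150, 151, 150, 149, 145, 143, 141, 139, 137, 139, 140, 139, 136, 119, 81, 43, 36, 40, 67, 83, 84, 83, 82, 81, 79, 64, 46, 56, 64, 66, 75, 114, 136, 138] [140, 138, 138, 136, 126, 89, 78, 79, 80, 81, 77, 68, 112, 122, 88, 52, 39, 30, 17, 16, 13, 14, 14, 15, 15, 16, 17, 15, 18, 18, 9, 5, 2, 7, 4, 4, 5, 5, 10, 43, 96, 144, 149, 150, 149, 150, 149, 150, 150, 150, 141, 103, 64, 63, 78, 83, 84, 85, 80, 44, 29, 27, 34, 73, 134, 140, 142, 142, 140, 141]
handle [[527.63184914 328.89611288]]
[[572.  385.1]
 [564.5 274.2]
 [480.6 275.6]
 [491.3 388.1]]
[527.09279981 330.77148098]
```

View pics/crop2.png

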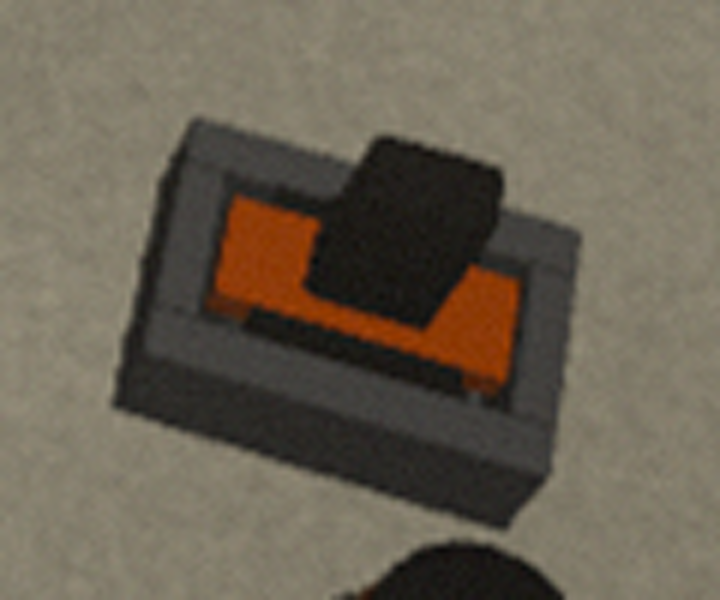

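```bash
cat >> h.py <<'E'
def to(x,y,z,yawy):
    """tool-axes shift (cm) and turn (rad) from the measured pose; yawy = heading of tool y, deg"""
    s=get_state(); m=rot(s["orientation"]); d=(np.array([x,y,z])-s["tcp_pos"]*1000)/10
    h=np.degrees(np.arctan2(m[1,1],m[0,1])); t=-np.radians((yawy-h+180)%360-180)
    print("t",s["clock"].__round__(2),"tcp",(s["tcp_pos"]*1000).round(1),"yawy %.1f tilt %.3f"%(h,np.hypot(m[0,2],m[1,2])),"shift",(d@m).round(2),"turn %.3f"%t,"F",s["wrist_force"].round(1),"gap %.4f"%s["finger_gap"])
def tray(u,v): 
    a=np.radians(5.5); return 559.5+u*np.cos(a)-v*np.sin(a), 45+u*np.sin(a)+v*np.cos(a)
E
python3 - <<'E'
from h import *
i=eyes.camera_info("scene")
c=np.array([[197,118],[580,235],[548,472],[145,355]])/6+[430,260]
p=cast(i,c,.04)*1000; print(p.round(1),p.mean(0).round(1)); 
print("handle top", cast(i,np.array([[380,135],[503,172]]).mean(0)/6+[430,260],.106)*1000)
print("jar",cast(eyes.camera_info("top"),[174,161],.09)*1000)
E
python3 -m inch '[0,0,0,0.12,0,0,0,0.12,0,0,0,0.12,0,0,0,0.12,0,0,0,0.12]' 0.1 100
python3 -m inch '[0,0,0,0.12,0,0,0,0.12,0,0,0,0.12,0,0,0,0.12,0,0,0,0.12]'
python3 -m inch '[0,0,0,0.12,0,0,0,0.01,0,0,0,0,0,0,0,0,0,0,0,0]'
python3 -c "
from h import *
to(527.5,330,240,-4.7)"
```

```text
[[485.3 279.4]
 [493.5 392.7]
 [573.  387.4]
 [568.8 274.1]] [530.1 333.4]
handle top [[520.77613399 333.8298965 ]]
jar [[646.23901986 345.52743125]]
clock: 0.62
tcp_pos: [0.1796, 0.5461, 0.242]
orientation: [0.0, 0.446, 0.895, -0.0]
wrist_force: [-0.0, -0.2, -0.9]
finger_gap: 0.0474
grip_force: 0.0
clock: 1.03
tcp_pos: [0.1796, 0.5461, 0.242]
orientation: [0.0, 0.69, 0.724, -0.0]
wrist_force: [-0.3, 0.1, -0.8]
finger_gap: 0.047
grip_force: 0.0
clock: 1.45
tcp_pos: [0.1797, 0.5462, 0.2423]
orientation: [0.0, 0.733, 0.68, -0.0]
wrist_force: [0.5, 0.5, -0.1]
finger_gap: 0.0473
grip_force: 0.0
t 1.45 tcp [179.7 546.2 242.3] yawy -4.3 tilt 0.000 shift [-18.96  36.3    0.22] turn 0.007 F [ 0.5  0.5 -0.1] gap 0.0473
```

```bash
python3 -m inch '[-1.9,3.6,0,0,-1.9,3.6,0,0,-1.9,3.6,0,0,-1.9,3.6,0,0,-1.9,3.6,0,0]' >/dev/null
python3 -m inch '[-1.9,3.6,0,0,-1.9,3.6,0,0,-1.9,3.6,0,0,-1.9,3.6,0,0,-1.9,3.6,0,0]' >/dev/null
python3 -m inch '[0,0,2,0,0,0,2,0,0,0,0,0,0,0,0,0,0,0,0,0]' >/dev/null
python3 - <<'E'
from h import *
to(528.8,332,200,-4)
i,im=grab("wrist"); print(i); cv2.imwrite("pics/w1.png",im[:,:,::-1])
E
```

```text
t 2.7 tcp [523.9 329.5 203.2] yawy -4.3 tilt 0.001 shift [0.29 0.47 0.32] turn -0.006 F [0.5 0.5 0.6] gap 0.0471
{'fovy': 66.827639394501, 'cx': 321.9375844143108, 'cy': 235.67968311269638, 'xyz': array([0.53083889, 0.40912226, 0.33482011]), 'orientation': array([ 0.15530697,  0.98712662, -0.03781606, -0.00554349])}
```

View pics/w1.png

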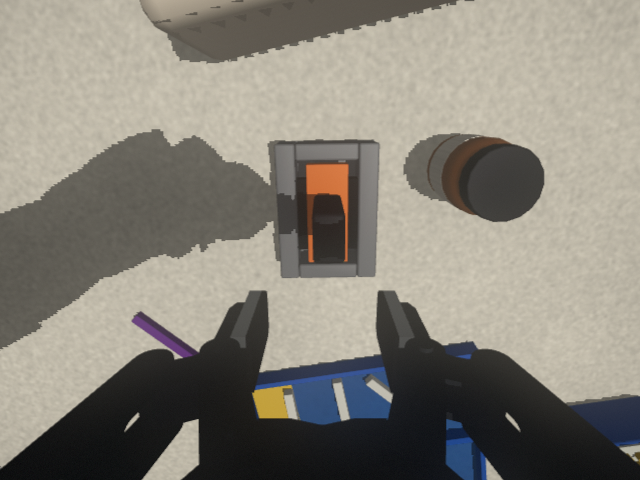

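The wrist view shows the case top with corners (276,141), (378,141), (376,277) and (281,277). The orange head spans about (306–349, 164–262), and the black handle is at (328,235), between the jaws' columns.

```bash
python3 - <<'E'
from h import *
i=eyes.camera_info("wrist")
p=cast(i,[[276,141],[378,141],[376,277],[281,277]],.04)*1000; print(p.round(1),p.mean(0))
print(cast(i,[[306,164],[349,164],[348,262],[308,262]],.042).round(4)*1000)
print(cast(i,[[314,222],[343,222],[343,262],[314,262]],.106).round(4)*1000)
print(cast(i,[[316,195],[340,195]],.106).round(4)*1000)
E
```

```text
[[494.1 395.3]
 [574.2 389.2]
 [569.  272.5]
 [485.2 278.9]] [530.6360608  333.97474113]
[[516.2 375.9]
 [550.3 373.3]
 [545.  289.5]
 [510.4 292.1]]
[[521.3 345.5]
 [540.2 344. ]
 [538.5 315.9]
 [518.9 317.4]]
[[524.  363.2]
 [539.3 362. ]]
```

```bash
python3 -m inch '[0.35,0.6,1,0,0,0,3,0,0,0,3,0,0,0,3,0,0,0,2.5,0]' >/dev/null
python3 -m inch '[0,0,0,0,0,0,0,0,0,0,0,0,0,0,0,0,0,0,0,0]' >/dev/null
python3 -c "
from h import *
to(530,333,78,-4)"
python3 -m inch '[0,0,0,0,0,0,0,0,0,0,0,0,0,0,0,0,0,0,0,0]' -1 100
python3 -m inch '[0,0,0,0,0,0,0,0,0,0,0,0,0,0,0,0,0,0,0,0]'
```

```text
t 3.58 tcp [531.8 332.9  79.7] yawy -4.4 tilt 0.004 shift [-0.01 -0.18  0.17] turn -0.007 F [ 0.1 -0.3 -0.9] gap 0.0469
clock: 4.0
tcp_pos: [0.5295, 0.3326, 0.0786]
orientation: [-0.001, 0.733, 0.68, 0.0]
wrist_force: [-4.2, 1.2, 7.0]
finger_gap: 0.021
grip_force: 97.9
clock: 4.42
tcp_pos: [0.5295, 0.3326, 0.0786]
orientation: [-0.001, 0.733, 0.68, 0.0]
wrist_force: [-4.2, -0.2, 6.4]
finger_gap: 0.0209
grip_force: 97.9
```

Gripped with a gap of 21 mm. Now I draw it up with small y wiggles.

```bash
python3 -m inch '[0.1,0,-0.4,0,-0.2,0,-0.4,0,0.2,0,-0.4,0,-0.2,0,-0.4,0,0.2,0,-0.4,0]'
python3 -m inch '[-0.2,0,-0.5,0,0.2,0,-0.5,0,-0.2,0,-0.5,0,0.2,0,-0.5,0,-0.1,0,-0.5,0]'
python3 -m inch '[0,0,-1,0,0,0,-1,0,0,0,-1,0,0,0,-1,0,0,0,0,0]'
python3 -m inch '[0,0,-1,0,0,0,-1,0,0,0,0,0,0,0,0,0,0,0,0,0]'
python3 - <<'E'
from h import *
to(*tray(92,56.5),150,5.5)
i,im=grab("scene"); cv2.imwrite("pics/s1.png",im[100:420,200:620,::-1])
E
```

```text
clock: 4.83
tcp_pos: [0.5296, 0.3321, 0.0967]
orientation: [0.0, 0.734, 0.679, -0.001]
wrist_force: [-0.6, -2.3, -9.4]
finger_gap: 0.021
grip_force: 98.8
clock: 5.25
tcp_pos: [0.5317, 0.3329, 0.1245]
orientation: [0.001, 0.734, 0.679, 0.002]
wrist_force: [1.4, 0.9, -1.4]
finger_gap: 0.0207
grip_force: 99.8
clock: 5.67
tcp_pos: [0.5318, 0.3328, 0.1658]
orientation: [0.001, 0.734, 0.679, 0.002]
wrist_force: [0.6, -0.2, -1.2]
finger_gap: 0.0209
grip_force: 99.9
clock: 6.08
tcp_pos: [0.5302, 0.3321, 0.1821]
orientation: [-0.0, 0.734, 0.679, -0.0]
wrist_force: [-0.4, 0.0, -1.8]
finger_gap: 0.0209
grip_force: 99.8
t 6.08 tcp [530.2 332.1 182.1] yawy -4.4 tilt 0.000 shift [-21.25  13.22   3.2 ] turn -0.173 F [-0.4  0.  -1.8] gap 0.0209
```

View pics/s1.png

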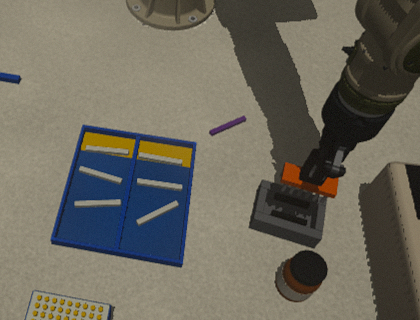

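The picture shows the comb's orange head free above the case at crop (310,180). The rods and jar are undisturbed. Next I go to the far end of the left lane.

```bash
python3 -m inch '[-3.4,2.1,0,0,-3.4,2.1,0,0,-3.4,2.1,0,0,-3.4,2.1,0,0,-3.4,2.1,0,0]' >/dev/null
python3 -m inch '[-3.4,2.1,0,0,-0.8,0.6,0,0,0,0,2,-0.087,0,0,2,-0.086,0,0,0,0]' >/dev/null
python3 -m inch '[0,0,0,0,0,0,0,0,0,0,0,0,0,0,0,0,0,0,0,0]' >/dev/null
python3 - <<'E'
from h import *
to(*tray(92,56.5),79,5.5)
i,im=grab("wrist"); cv2.imwrite("pics/w2.png",im[:,:,::-1])
E
```

```text
t 7.38 tcp [646.1 111.1 143.5] yawy 5.5 tilt 0.002 shift [-0.09 -0.07  6.45] turn 0.000 F [ 0.5 -0.5 -1.3] gap 0.0212
```

View pics/w2.png

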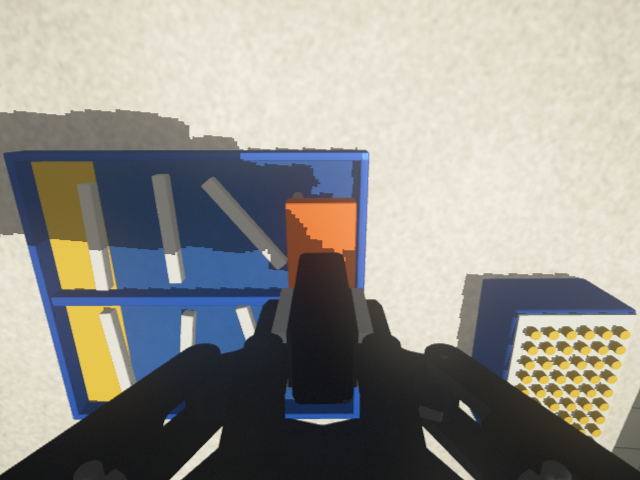

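The head at (320,230) is parallel to the tray walls and clear of the end of rod_l3 at (283,266). I lower the comb there.

```bash
python3 -m inch '[-0.1,0,2,0,0,0,2,0,0,0,1.5,0,0,0,0.9,0,0,0,0,0]' >/dev/null
python3 -m inch '[0,0,0,0,0,0,0,0,0,0,0,0,0,0,0,0,0,0,0,0]' >/dev/null
python3 -c "
from h import *
to(*tray(-74,56.5),78,5.5)"
```

```text
t 8.27 tcp [645.9 109.7  78.7] yawy 5.5 tilt 0.001 shift [  0.04 -16.62   0.05] turn -0.000 F [ 0.2  0.8 -1.1] gap 0.0211
```

```bash
python3 -m inch '[0,-0.7,0,0,0,-0.7,0,0,0,-0.7,0,0,0,-0.7,0,0,0,-0.7,0,0]' |grep -E "force|pos"
python3 -m inch '[0,-0.7,0,0,0,-0.7,0,0,0,-0.7,0,0,0,-0.7,0,0,0,-0.7,0,0]' |grep -E "force|pos"
python3 -m inch '[0,-0.7,0,0,0,-0.7,0,0,0,-0.7,0,0,0,-0.7,0,0,0,-0.7,0,0]' |grep -E "force|pos"
python3 -m inch '[0,-0.7,0,0,0,-0.7,0,0,0,-0.7,0,0,0,-0.7,0,0,0,-0.7,0,0]' |grep -E "force|pos"
python3 - <<'E'
from h import *
to(*tray(-74,56.5),78,5.5)
i,im=grab("scene"); cv2.imwrite("pics/s2.png",cv2.resize(im[200:380,230:450,::-1],None,fx=3,fy=3))
E
```

```text
tcp_pos: [0.6097, 0.1062, 0.0784]
wrist_force: [0.6, -0.0, -1.0]
grip_force: 99.8
tcp_pos: [0.5754, 0.1029, 0.0784]
wrist_force: [0.3, 0.1, -0.4]
grip_force: 99.8
tcp_pos: [0.5406, 0.0995, 0.0784]
wrist_force: [0.8, 0.1, -0.9]
grip_force: 99.8
tcp_pos: [0.5057, 0.0962, 0.0784]
wrist_force: [0.2, -0.3, -1.1]
grip_force: 99.8
t 9.93 tcp [505.7  96.2  78.4] yawy 5.5 tilt 0.000 shift [ 0.04 -2.53  0.03] turn 0.000 F [ 0.2 -0.3 -1.1] gap 0.0210
```

View pics/s2.png

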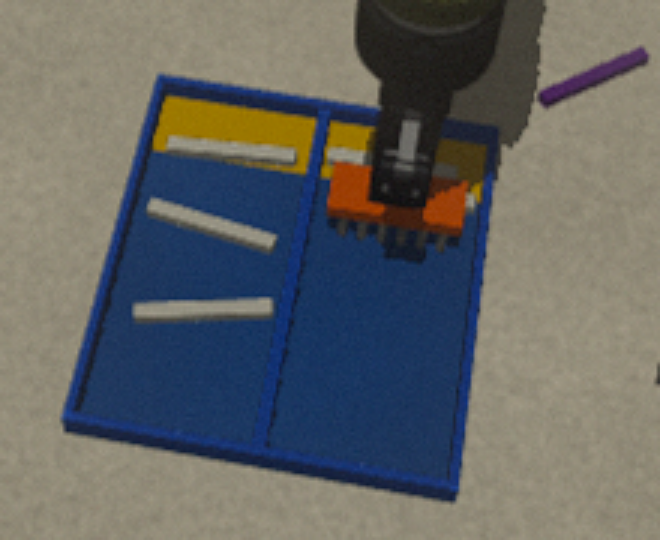

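The rods are gathering ahead of the comb, and one rod's end shows at the outer wall at (470,203). I finish slowly and watch the force.

```bash
python3 -m inch '[0,-0.4,0,0,0,-0.4,0,0,0,-0.4,0,0,0,-0.4,0,0,0,-0.3,0,0]' |grep -E "force|pos"
python3 -m inch '[0,-0.2,0,0,0,-0.2,0,0,0,-0.1,0,0,0,0,0,0,0,0,0,0]' |grep -E "force|pos"
python3 look.py wrist
```

```text
tcp_pos: [0.4871, 0.0944, 0.0783]
wrist_force: [1.0, 0.4, -1.5]
grip_force: 99.8
tcp_pos: [0.4823, 0.0939, 0.0782]
wrist_force: [-0.0, -0.1, -1.7]
grip_force: 99.8
wrist
blue [538. 304.] [621.6  85.2 213.3 140.5  66.4]
yellow [292. 405.] [473.4 -17.6  28.6  11.4   6. ]
white [199. 455.] [411.7 -60.2  63.1   8.4 -35.7]
white [632. 421.] [700.2  -4.4  89.   17.6  20.5]
```

```bash
python3 -m inch '[0,0.3,0,0,0,0.3,0,0,0,0,-2,0,0,0,-2,0,0,0,-2,0]' >/dev/null
python3 -m inch '[-2.3,3,0,0,-2.3,3,0,0,-2.3,3,0,0,-2.3,3,0,0,-2.1,3,0,0]' >/dev/null
python3 -m inch '[0,0,0,0,0,0,0,0,0,0,0,0,0,0,0,0,0,0,0,0]' >/dev/null
python3 -c "
from h import *
to(*tray(85,-56.5),78.4,5.5)"
python3 look.py top
```

```text
t 12.12 tcp [647.6  -2.8 138.6] yawy 5.6 tilt 0.000 shift [-0.05  0.19  6.02] turn 0.001 F [-0.3 -0.3 -0.4] gap 0.0211
top
green [491. 238.] [ 493.7 -321.9  106.   105.9   13.8]
green [589.  94.] [ 808.3 -533.7  219.8   98.3  -11.1]
white [503. 297.] [ 367.7 -342.    79.     6.     4.4]
```

```bash
python3 -m inch '[0,0,2,0,0,0,2,0,0,0,1.2,0,0,0,0.8,0,0,0,0,0]' >/dev/null
python3 -m inch '[0,0,0,0,0,0,0,0,0,-0.4,0,0,0,-0.7,0,0,0,-0.7,0,0]' |grep -E "force|pos"
python3 -m inch '[0,-0.7,0,0,0,-0.7,0,0,0,-0.7,0,0,0,-0.7,0,0,0,-0.7,0,0]' |grep -E "force|pos"
python3 -m inch '[0,-0.7,0,0,0,-0.7,0,0,0,-0.7,0,0,0,-0.7,0,0,0,-0.7,0,0]' |grep -E "force|pos"
python3 -m inch '[0,-0.7,0,0,0,-0.7,0,0,0,-0.7,0,0,0,-0.7,0,0,0,-0.7,0,0]' |grep -E "force|pos"
python3 -m inch '[0,-0.4,0,0,0,-0.4,0,0,0,-0.4,0,0,0,0,0,0,0,0,0,0]' |grep -E "force|pos"
python3 - <<'E'
from h import *
to(*tray(-73,-56.5),78.4,5.5)
i,im=grab("scene"); cv2.imwrite("pics/s3.png",cv2.resize(im[200:380,230:450,::-1],None,fx=3,fy=3))
E
```

```text
tcp_pos: [0.6301, -0.0054, 0.0786]
wrist_force: [0.5, 0.6, -1.5]
grip_force: 99.8
tcp_pos: [0.595, -0.0088, 0.0784]
wrist_force: [0.9, 0.1, -0.8]
grip_force: 99.7
tcp_pos: [0.5604, -0.0121, 0.0784]
wrist_force: [0.5, 0.6, -1.9]
grip_force: 99.7
tcp_pos: [0.5255, -0.0155, 0.0783]
wrist_force: [1.1, 0.1, -0.6]
grip_force: 99.7
tcp_pos: [0.5139, -0.0166, 0.0783]
wrist_force: [0.6, 0.2, -1.0]
grip_force: 99.8
t 14.67 tcp [513.9 -16.6  78.3] yawy 5.5 tilt 0.000 shift [ 0.04 -2.17 -0.01] turn -0.000 F [ 0.6  0.2 -1. ] gap 0.0214
```

View pics/s3.png

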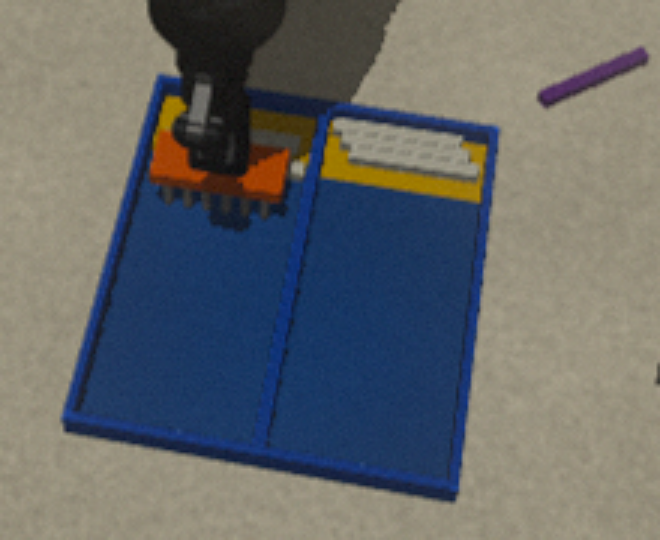

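The left lane is good: three parallel rods against the front wall at crop (405,148). I finish the right lane, back off and lift.

```bash
python3 -m inch '[0,-0.5,0,0,0,-0.5,0,0,0,-0.4,0,0,0,-0.4,0,0,0,-0.3,0,0]' |grep -E "force|pos"
python3 -m inch '[0,-0.1,0,0,0,0,0,0,0,0,0,0,0,0.3,0,0,0,0.3,0,0]' |grep -E "force|pos"
python3 -m inch '[0,0,-2,0,0,0,-2,0,0,0,-2,0,0,0,0,0,0,0,0,0]' >/dev/null
python3 -c "
from h import *
to(494,-321.5,138,5.5)"
```

```text
tcp_pos: [0.4926, -0.0186, 0.0783]
wrist_force: [0.5, -0.3, -2.3]
grip_force: 99.8
tcp_pos: [0.4984, -0.0181, 0.0783]
wrist_force: [-0.8, 0.1, -1.5]
grip_force: 99.8
t 15.97 tcp [499.6 -18.3 139.1] yawy 5.5 tilt 0.003 shift [-30.13  -3.46   0.12] turn 0.000 F [ 0.2  0.1 -1.2] gap 0.0206
```

```bash
python3 -m inch '[-3.8,-0.4,0,0,-3.8,-0.4,0,0,-3.8,-0.4,0,0,-3.8,-0.4,0,0,-3.8,-0.5,0,0]' >/dev/null
python3 -m inch '[-3.8,-0.5,0,0,-3.8,-0.4,0,0,-3.5,-0.4,0,0,0,0,0,0,0,0,0,0]' >/dev/null
python3 - <<'E'
from h import *
to(494,-321.5,76.6,5.5)
a=np.radians(-5.5); Q=np.array([[np.cos(a),-np.sin(a)],[np.sin(a),np.cos(a)]])
for n in("top","scene"):
    i,im=grab(n); H,S,V=hsv(im)
    for c in blobs((S<70)&(V>110),100):
        r=rect(i,c,.014)
        if 400<r[0]<680 and -80<r[1]<170: print(n,r,"tray",(Q@(r[:2]-[559.5,45])).round(1))
    cv2.imwrite(f"pics/{n}4.png",im[:,:,::-1])
t=cv2.imread("pics/top4.png")[130:280,255:395]; cv2.imwrite("pics/t4.png",cv2.resize(t,None,fx=4,fy=4))
E
```

```text
t 16.8 tcp [ 492.3 -322.6  136.1] yawy 5.3 tilt 0.003 shift [0.08 0.19 5.95] turn -0.004 F [ 0.3  0.  -2.7] gap 0.0210
top [ 5.0340e+02  6.4700e+01  1.4338e+03  1.0510e+03 -6.0000e-01] tray [-54.  25.]
```

View pics/t4.png

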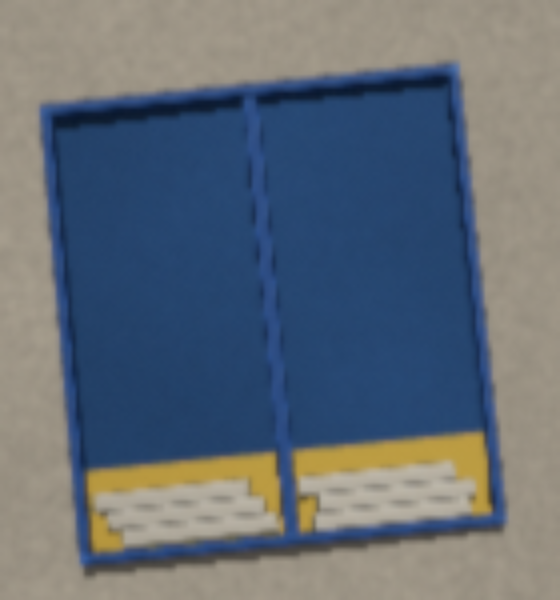

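Both rows lie flat and parallel on the yellow bands, at crop (190,512) on the left and (390,497) on the right. I set the comb down on the mat.

```bash
python3 -m inch '[0.1,0.1,2,0,0,0,2,0,0,0,1,0,0,0,0.5,0,0,0,0.3,0]' >/dev/null
python3 -m inch '[0,0,0,0,0,0,0,0,0,0,0,0,0,0,0,0,0,0,0,0]' 
python3 -c "
from h import *
to(494,-321.5,76,5.5)"
```

```text
clock: 17.73
tcp_pos: [0.4945, -0.3202, 0.081]
orientation: [0.001, 0.672, 0.74, 0.0]
wrist_force: [0.3, -0.2, -1.4]
finger_gap: 0.021
grip_force: 99.8
t 17.73 tcp [ 494.5 -320.2   81. ] yawy 5.5 tilt 0.001 shift [-0.12 -0.06  0.5 ] turn -0.000 F [ 0.3 -0.2 -1.4] gap 0.0210
```

```bash
python3 -m inch '[0,0,0.2,0,0,0,0.1,0,0,0,0.1,0,0,0,0,0,0,0,0,0]'
python3 -m inch '[0,0,0.05,0,0,0,0.05,0,0,0,0,0,0,0,0,0,0,0,0,0]'
```

```text
clock: 18.15
tcp_pos: [0.494, -0.3198, 0.0761]
orientation: [-0.0, 0.672, 0.74, 0.0]
wrist_force: [0.1, 0.3, -2.0]
finger_gap: 0.0208
grip_force: 99.8
clock: 18.57
tcp_pos: [0.4942, -0.32, 0.0756]
orientation: [0.0, 0.672, 0.74, 0.0]
wrist_force: [-1.2, 0.6, 2.8]
finger_gap: 0.0211
grip_force: 100.2
```

Contact: the vertical force went from -2 to +2.8 N. I release and retreat straight up.

```bash
python3 -m inch '[0,0,0,0,0,0,0,0,0,0,0,0,0,0,0,0,0,0,0,0]' 0.1 20
python3 -m inch '[0,0,-1,0,0,0,-2,0,0,0,-3,0,0,0,-3,0,0,0,-3,0]' >/dev/null
python3 -m inch '[3,0,-1,0,3,0,0,0,3,0,0,0,3,0,0,0,3,0,0,0]' >/dev/null
python3 -m inch '[0,0,0,0,0,0,0,0,0,0,0,0,0,0,0,0,0,0,0,0]'
python3 - <<'E'
from h import *
i,im=grab("scene"); H,S,V=hsv(im)
for c in blobs((H>5)&(H<16)&(S>200)&(V>100),80): print(c.mean(0),rect(i,c,.039))
cv2.imwrite("pics/s5.png",im[:,:,::-1])
E
```

```text
clock: 18.98
tcp_pos: [0.4942, -0.3199, 0.0752]
orientation: [-0.0, 0.672, 0.74, 0.0]
wrist_force: [0.4, 0.9, 0.1]
finger_gap: 0.047
grip_force: 0.0
clock: 20.23
tcp_pos: [0.48, -0.1717, 0.2053]
orientation: [0.0, 0.673, 0.74, 0.0]
wrist_force: [-0.1, 0.9, 0.5]
finger_gap: 0.0469
grip_force: 0.0
[160.38181818 212.70909091] [ 494.9 -318.3   82.6   34.9    5.1]
```

View pics/s5.png

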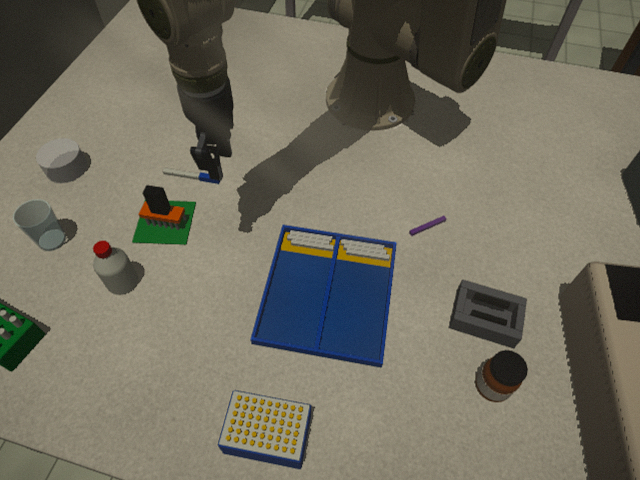

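The comb stands upright on the mat at (163,207), measured within 4 mm of the mat's middle. The rods are in their rows at (311,240) and (365,250), and nothing else has moved.

```bash
python3 -c "
from workcell import env
print(env.hand_in())"
```

```text
the job is handed in; nothing more can be done
None
```

I handed the job in at about 20 s: all six rods lie flat in two rows on the yellow bands and the comb stands upright on the mat, with the wash bottle, jar and marker left where they were; no verdict came back.

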